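Put together a round and a square LED lamp head

TASK

Put together the two LED lamp heads, each on its own base plate. On the round plate stack, from the bottom up, the round heat sink, the round LED module and the reflector ring; on the square plate stack the square heat sink and on it the square LED module, turned so that their sides line up with the plate's. Leave every piece upright (LED modules light side up), lying flat and centred on the one below, and set the pieces down rather than dropping them.

Things in the scene. Friction and masses are not known exactly. Their poses are not given: they have to be found in the camera images.
- round_plate_top (a point): White round lamp base plate, fixed to the bench: a disc 90 mm in diameter and 12 mm thick with a bright metal disc in the middle. The point is the centre of its upper face, 12 mm above the bench.
- square_plate_top (a point): White square lamp base plate, fixed to the bench at any yaw: 88 x 88 mm, 12 mm thick, with a bright metal square in the middle. The point is the centre of its upper face, 12 mm above the bench; x and y run along its edges, z up.
- round_sink_mid (a point): Round heat sink, loose: bare aluminium cylinder with disc fins round it, 60 mm in diameter, 32 mm high, about 0.18 kg, standing upright on the bench with its flat top up. The point is its centre, 16 mm above its underside. z is its own axis, up as it stands at the start.
- square_sink_mid (a point): Square heat sink, loose: bare aluminium block 56 x 56 mm, 30 mm high, straight fins below and a flat plate on top, about 0.18 kg, standing at any yaw. Any two opposite sides can be gripped. The point is its centre, 15 mm above its underside; x and y run square to its sides. z is its own axis, up as it stands at the start.
- round_led_mid (a point): Round LED module, loose: white plastic disc 50 mm in diameter, 16 mm thick, about 0.05 kg, with one round yellow emitter (16 mm in diameter, standing 3 mm proud) in the middle of its top, lying light side up. The point is the centre of the disc, 8 mm above its underside. z is its own axis, up as it stands at the start.
- square_led_mid (a point): Square LED module, loose: white plastic square 46 x 46 mm, 16 mm thick, about 0.05 kg, with nine small yellow squares (1 mm proud) on its top, lying light side up at any yaw. The point is the centre of the block, 8 mm above its underside; x and y run square to its sides. z is its own axis, up as it stands at the start.
- reflector_mid (a point): Reflector, loose: plain bright steel ring (short tube) 44 mm outside, 32 mm inside, 28 mm high, about 0.05 kg, standing upright; leave the same end up. Its bore passes over the emitter of the round LED module. The point is its centre on the axis, 14 mm above its underside. z is its own axis, up as it stands at the start.

How it is judged:
At the end, for the whole second after the job is handed in: Both lamps stacked in order: heat sinks within 10 mm of their plate's centre, each further piece within 8 mm of the one below and resting on it (heights within 4 mm); square pieces within 0.2 rad of square with what is below; all upright within 0.1 rad, released and at rest (horizontal distance between round_sink_mid and round_plate_top below 0.01 m and z of round_sink_mid in the frame of round_plate_top between 0.012 and 0.02 m and horizontal distance between round_led_mid and round_sink_mid below 0.008 m and z of round_led_mid in the frame of round_sink_mid between 0.02 and 0.028 m and horizontal distance between reflector_mid and round_led_mid below 0.008 m and z of reflector_mid in the frame of round_led_mid between 0.018 and 0.026 m and horizontal distance between square_sink_mid and square_plate_top below 0.01 m and z of square_sink_mid in the frame of square_plate_top between 0.011 and 0.019 m and horizontal distance between square_led_mid and square_sink_mid below 0.008 m and z of square_led_mid in the frame of square_sink_mid between 0.019 and 0.027 m and (angle between the x axis of square_sink_mid and the x axis of square_plate_top, either way round below 0.2 rad or angle between the x axis of square_sink_mid and the y axis of square_plate_top, either way round below 0.2 rad) and (angle between the x axis of square_led_mid and the x axis of square_sink_mid, either way round below 0.2 rad or angle between the x axis of square_led_mid and the y axis of square_sink_mid, either way round below 0.2 rad) and angle between each of round_sink_mid, square_sink_mid, round_led_mid, square_led_mid, reflector_mid's own z axis and vertical below 0.1 rad and linear speed of each of round_sink, square_sink, round_led, square_led, reflector below 0.02 m/s); the robot touches nothing.
It fails at once if a lamp part is dropped (falls freely from more than about 25 mm) or knocked flying ((linear speed of round_sink above 0.7 m/s and not (contact force between round_sink and the arm above 0.05 N) and not (contact force between round_sink and the fingers above 0.05 N)) or (linear speed of square_sink above 0.7 m/s and not (contact force between square_sink and the arm above 0.05 N) and not (contact force between square_sink and the fingers above 0.05 N)) or (linear speed of round_led above 0.7 m/s and not (contact force between round_led and the arm above 0.05 N) and not (contact force between round_led and the fingers above 0.05 N)) or (linear speed of square_led above 0.7 m/s and not (contact force between square_led and the arm above 0.05 N) and not (contact force between square_led and the fingers above 0.05 N)) or (linear speed of reflector above 0.7 m/s and not (contact force between reflector and the arm above 0.05 N) and not (contact force between reflector and the fingers above 0.05 N))).
It also fails if it takes over 141 s, if anything falls off the work surface, if the arm or the gripper's body presses on something with over 40 N, if the wrist force passes 120 N, or if a joint passes its speed limit or range.

ROBOT

A 6-joint arm with a two-finger parallel gripper is mounted at the origin on the work surface. World frame = base frame: x ahead of the robot, y to its left, z up, the work surface at z = 0. Lengths are in m, angles in rad, forces in N, time in s.
With the tool pointing down it reaches from about 0.35 to 0.85 m from the base axis. Payload 8.1 kg.
Tool frame: the origin (TCP) lies at the very end of the fingers, on their centre line; the grasp point (between the pads) lies robot.grip_point_offset behind it (robot.grip_point_offset is the distance from the TCP to the grasp point, in m); z points along the fingers, y is the line along which they close (so a half turn about z gives the same grasp; the last joint's range is limited). The gripper opens to 93 mm and grips with 3 to 60 N. Pads are 15 mm wide; open, the fingers measure 128 mm over their backs; the gripper's body (75 mm by 188 mm) begins 65 mm behind the grasp point.
Start: joints at [1.139, 0.13, 1.488, -0, 1.523, -0.085], TCP at [0.204, 0.564, 0.189] pointing down, gripper open.
Joint ranges: [-2.96, 2.96], [-0.89, 2.26], [0.02, 2.5], [-1.34, 4.48], [0, 2.73], [-2.66, 2.66]. Speed limits (rad/s): [2.39, 2.39, 2.79, 3.14, 3.14, 3.14].

INTERFACE

Orientations are given as a rotation vector (axis times angle).
In Python, from plant import robot, eyes gives the robot as it stands. The module is installed in compiled form; this text tells all that it offers.
- The arm moves only by the tool apply_moves, never from a script. Its argument "steps" is one flat list of numbers, 7 for each row, row after row: the shift along the tool's x, y, z in units of 30 mm (1.0 is 30 mm), then the turn, a rotation vector about the tool's x, y, z in units of 6 degrees (1.0 is 6 degrees), then the opening in per cent of the stroke, from 0 (shut) to 100 (fully open). In form: [dx, dy, dz, ax, ay, az, fingers, dx, dy, dz, ax, ay, az, fingers, ...]. A call has 1 to 12 rows; each row shifts and turns the commanded pose from where the row before left it, along the tool's axes as they then stand; what a row does not reach is not made up. A row lasts 1/12 s, in which the tool goes at most 41.7 mm and 7.16 degrees, less where a joint would pass 70% of its speed; a pose out of reach is approached as far as the arm can. A call is refused whole if a number of a shift passes 1 or a number of a turn 1, either way. A call with a gripper value outside its range is refused whole. The fingers move at their own pace and stop on an object; "grip_force" is the grip in N (left out, the last holds). Time passes only in rows, so rows that do not move let the fingers close. It gives the time, the measured TCP pose, the force, the opening and the grip force at its end, in the units of the state.
- robot.read_state(): the state, without advancing time (a new reading comes with each control period).
- eyes.read_camera(name): name is "side" or "top"; returns the picture (400x640x3 uint8, red, green, blue); there is no depth.
- eyes.calibration(name): a dict with "K" (3x3 intrinsics, pixels), "R" (3x3) and "t" (3): a world point X has camera coordinates R X + t. Camera axes: x right, y down, z forward; pixel columns grow to the right and rows downward; lengths in m; the calibration is good to about 2 mm. A picture is of the moment at which its call begins. calibration takes no time and is no camera call.
- robot.close_job(): hands the job in; it is judged then, once.
Trained networks look in the newest picture that a camera, given by its name, has taken for a name from the list of things; names that differ only in an ending like _2 or _b are one class to them, and where a whole thing is asked for, a point or a joint stands for the part that bears it (a point fixed in the world has none). Each returns a list of dicts, best first, with "conf" (0 to 1); they miss things now and then, are a little off and sometimes report something else, mostly with a low value. They report only what shows in the picture. A call takes as long as a camera call.
- eyes.search_frame(camera, thing): "rect" ([left, top, width, height] in pixels, round what is visible of it).
- eyes.place_of(camera, thing): "xy" ([column, row] in pixels: a listed point, or the origin of a listed thing).
The state is a dict: "t": time; "q": joint angles; "dq": joint speeds; "joint_torque": joint torques, N m; "tool_pos": TCP position; "orientation": TCP orientation; "force": force on the tool from outside, world axes, zero at the start; "wrist_torque": the same for the moment, N m; "opening": finger opening in m; "gripper_force": force on a finger pad.
Only numpy, scipy, OpenCV 4.12 (cv2) and the standard library are available. Lean on these libraries where they do the work, as an engineer would, in place of code of your own. Each camera call takes 0.05 s, during which the arm holds its last target. There are 200 camera calls.

## Working session

There is one attempt and no reset: what is moved stays moved. The work goes in short steps, Python scripts to look and compute and a tool call to move; the robot and the scene stay as the last step left them, time stands still between calls to the robot, and variables do not carry over. Pictures are saved under pics/ and viewed, at most 14 in all, crops included, and the job is handed in when it is done.

Besides the shell and the picture viewer there is one more tool, called after "Emit:" in YAML: its name, and indented under it one key for each argument. apply_moves: Moves the arm, as the interface text tells. Its arguments: {"type":"object","properties":{"steps":{"type":"array"},"grip_force":{"type":"number"}},"required":["steps"]}

```bash
mkdir -p pics; cat > h.py <<'E'
import numpy as np, cv2
from plant import robot, eyes
from scipy.spatial.transform import Rotation as Ro
H=dict(round_plate_top=.012,square_plate_top=.012,round_sink_mid=.016,square_sink_mid=.015,round_led_mid=.008,square_led_mid=.008,reflector_mid=.014)
def back(cam,uv,z):
    c=eyes.calibration(cam);K,R,t=map(np.array,(c["K"],c["R"],c["t"]))
    d=R.T@np.linalg.solve(K,[uv[0],uv[1],1]);o=-R.T@t
    return o+d*(z-o[2])/d[2]
def proj(cam,X):
    c=eyes.calibration(cam);p=np.array(c["K"])@(np.array(c["R"])@np.array(X)+np.array(c["t"]));return p[:2]/p[2]
def snap(cam,name):
    im=eyes.read_camera(cam);cv2.imwrite("pics/"+name,im[:,:,::-1]);return im
E
python3 - <<'E'
from h import *
s=robot.read_state();print({k:np.round(v,3) for k,v in s.items()},robot.grip_point_offset)
for cam in("top","side"):
    snap(cam,cam+"0.png");c=eyes.calibration(cam);print(cam,"pos",-np.array(c["R"]).T@c["t"],np.array(c["R"]).round(2).tolist(),c["K"][0][0])
    for n,z in H.items():
        for d in eyes.place_of(cam,n)[:2]:print(n,round(d["conf"],2),np.round(d["xy"],1),back(cam,d["xy"],z).round(4))
E
```

```text
{'t': np.float64(0.0), 'q': array([ 1.139,  0.131,  1.489, -0.   ,  1.523, -0.085]), 'dq': array([ 0.   , -0.001, -0.001,  0.001,  0.001, -0.   ]), 'joint_torque': array([ 0.0000e+00, -5.5986e+01, -4.9176e+01,  7.7000e-02,  3.6000e-02,
       -0.0000e+00]), 'tool_pos': array([0.204, 0.564, 0.188]), 'orientation': array([-5.420e-01, -3.094e+00,  3.000e-03]), 'force': array([ 0.01 , -0.04 , -0.271]), 'wrist_torque': array([ 0.023,  0.004, -0.022]), 'gripper_force': np.float64(0.0), 'opening': np.float64(0.093)} 0.0188
top pos [ 0.40064059 -0.01357716  1.05069906] [[-0.01, -1.0, -0.02], [-0.99, 0.02, -0.14], [0.14, 0.02, -0.99]] 427.613341069222
round_plate_top 0.71 [276.7 159.4] [0.6517 0.1039 0.012 ]
square_plate_top 0.79 [432.5 180.9] [ 0.591  -0.2795  0.012 ]
round_sink_mid 0.77 [254.8 249.3] [0.4296 0.1561 0.016 ]
square_sink_mid 0.82 [173.9 245.8] [0.4405 0.3533 0.015 ]
round_led_mid 0.88 [315.8 246.5] [0.4347 0.009  0.008 ]
square_led_mid 0.95 [464.8 241.7] [ 0.4416 -0.3503  0.008 ]
reflector_mid 0.6 [387.2 248.4] [ 0.4278 -0.1625  0.014 ]
side pos [ 0.4891546  -0.98685661  1.02644022] [[1.0, -0.06, -0.0], [-0.05, -0.7, -0.71], [0.04, 0.71, -0.7]] 517.6105157117271
round_plate_top 0.86 [357.  183.6] [0.6585 0.1096 0.012 ]
square_plate_top 0.96 [347.1 295.2] [ 0.5915 -0.2761  0.012 ]
round_sink_mid 0.54 [274.8 171. ] [0.4211 0.1765 0.016 ]
square_sink_mid 0.88 [279. 136.] [0.4344 0.347  0.015 ]
round_led_mid 0.6 [281.3 212.8] [0.4385 0.01   0.008 ]
round_led_mid 0.32 [286.3 325.2] [ 0.4469 -0.3454  0.008 ]
square_led_mid 0.62 [283.2 325.6] [ 0.4399 -0.346   0.008 ]
reflector_mid 0.65 [276.7 265.7] [ 0.4259 -0.1782  0.014 ]
```

View pics/top0.png

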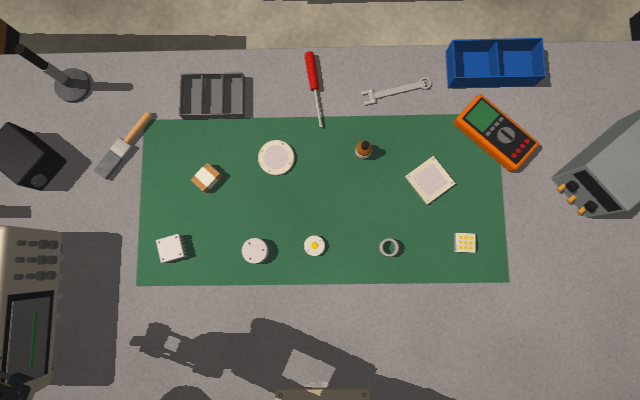

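View pics/side0.png

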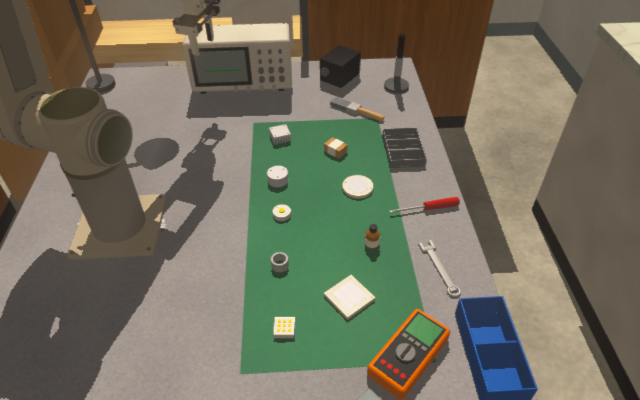

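Top view: five pieces in the front row at row ≈246 (square sink col 172, round sink 255, round LED 315, ring 389, square LED 465). The plates are at (276,157) and (430,180), with two distractors at (364,150) and (207,178). The network detections agree with this. Next I'll refine the poses by fitting silhouettes in both views.

```bash
cat >> h.py <<'E'
from scipy.optimize import minimize
def mask(im):
    f=im.astype(float);r,g,b=f[...,0],f[...,1],f[...,2]
    return ~((g>1.25*r)&(g>1.1*b))
# half size, is square, z bottom, height
G=dict(round_plate=(.045,0,0,.012),square_plate=(.044,1,0,.012),round_sink=(.030,0,0,.032),square_sink=(.028,1,0,.030),round_led=(.025,0,0,.016),square_led=(.023,1,0,.016),reflector=(.022,0,0,.028))
def pts(n,x,y,a,z0):
    h,sq,_,H_=G[n]
    th=np.arange(36)*np.pi/18 if not sq else np.pi/4+np.arange(4)*np.pi/2
    r=h*(2**.5 if sq else 1)
    return [(x+r*np.cos(t+a),y+r*np.sin(t+a),z) for t in th for z in(z0,z0+H_)]
def fit(n,x,y,ims,cams=("top","side"),z0=0):
    sq=G[n][1];S=16
    def cost(p,cam,m,o):
        u=np.array([proj(cam,X) for X in pts(n,p[0]/1000,p[1]/1000,p[2]*.02,z0)])-o
        q=np.zeros((120*4,120*4),np.uint8);hull=cv2.convexHull((u*4+2).astype(np.float32))
        cv2.fillConvexPoly(q,np.round(hull*S).astype(np.int32),1,shift=4)
        s=cv2.resize(q.astype(np.float32),(120,120),interpolation=cv2.INTER_AREA)
        return np.abs(s-m).sum()
    out={}
    for cam in cams:
        c=proj(cam,(x,y,z0+.01));o=np.round(c)-60
        mm=mask(ims[cam]).astype(np.uint8);_,lab=cv2.connectedComponents(mm)
        l=lab[int(round(c[1])),int(round(c[0]))]
        m0=np.pad((lab==l) if l else mm,60)
        m=m0[int(o[1])+60:int(o[1])+180,int(o[0])+60:int(o[0])+180].astype(np.float32)
        cont,_=cv2.findContours(m.astype(np.uint8),cv2.RETR_EXTERNAL,cv2.CHAIN_APPROX_SIMPLE)
        f=np.zeros((120,120),np.uint8);cv2.drawContours(f,cont,-1,1,-1);m=f.astype(np.float32)
        best=min((minimize(cost,[x*1000,y*1000,a/.02],args=(cam,m,o),method="Nelder-Mead",options=dict(initial_simplex=np.array([[x*1000,y*1000,a/.02],[x*1000+6,y*1000,a/.02],[x*1000,y*1000+6,a/.02],[x*1000,y*1000,a/.02+6]]),xatol=.05,fatol=.05)) for a in ([0,.4,.8,1.2] if sq else [0])),key=lambda r:r.fun)
        out[cam]=(best.x[:2].round(1),round(np.degrees(best.x[2]*.02)%90,1),round(best.fun,1),int(m.sum()))
    return out
E
python3 - <<'E'
from h import *
ims={c:cv2.imread(f"pics/{c}0.png")[:,:,::-1] for c in("top","side")}
for n,x,y in [("round_plate",.655,.107),("square_plate",.591,-.278),("round_sink",.428,.16),("square_sink",.438,.35),("round_led",.436,.009),("square_led",.441,-.348),("reflector",.427,-.165)]:
    print(n,fit(n,x,y,ims))
E
```

```text
Traceback (most recent call last):
  File "h.py", line 41, in fit
    best=min((minimize(cost,[x*1000,y*1000,a/.02],args=(cam,m,o),method="Nelder-Mead",options=dict(initial_simplex=np.array([[x*1000,y*1000,a/.02],[x*1000+6,y*1000,a/.02],[x*1000,y*1000+6,a/.02],[x*1000,y*1000,a/.02+6]]),xatol=.05,fatol=.05)) for a in ([0,.4,.8,1.2] if sq else [0])),key=lambda r:r.fun)
  File "h.py", line 41, in <genexpr>
    best=min((minimize(cost,[x*1000,y*1000,a/.02],args=(cam,m,o),method="Nelder-Mead",options=dict(initial_simplex=np.array([[x*1000,y*1000,a/.02],[x*1000+6,y*1000,a/.02],[x*1000,y*1000+6,a/.02],[x*1000,y*1000,a/.02+6]]),xatol=.05,fatol=.05)) for a in ([0,.4,.8,1.2] if sq else [0])),key=lambda r:r.fun)
              ~~~~~~~~^^^^^^^^^^^^^^^^^^^^^^^^^^^^^^^^^^^^^^^^^^^^^^^^^^^^^^^^^^^^^^^^^^^^^^^^^^^^^^^^^^^^^^^^^^^^^^^^^^^^^^^^^^^^^^^^^^^^^^^^^^^^^^^^^^^^^^^^^^^^^^^^^^^^^^^^^^^^^^^^^^^^^^^^^^^^^^^^^^^^^^^^^^^^^^^^^^^^^^^^^^^^^^^^^^^^^^^^^^^^
  File "h.py", line 27, in cost
    u=np.array([proj(cam,X) for X in pts(n,p[0]/1000,p[1]/1000,p[2]*.02,z0)])-o
                ~~~~^^^^^^^
  File "h.py", line 10, in proj
    c=eyes.calibration(cam);p=np.array(c["K"])@(np.array(c["R"])@np.array(X)+np.array(c["t"]));return p[:2]/p[2]
ValueError: time passes only in moves, steps and waits
```

```bash
sed -i 's/^def back/from functools import lru_cache\n@lru_cache\ndef cal(cam): return eyes.calibration(cam)\ndef back/; s/c=eyes.calibration(cam)/c=cal(cam)/' h.py
cat > f0.py <<'E'
from h import *
ims={c:cv2.imread(f"pics/{c}0.png")[:,:,::-1] for c in("top","side")}
for n,x,y in [("round_plate",.655,.107),("square_plate",.591,-.278),("round_sink",.428,.16),("square_sink",.438,.35),("round_led",.436,.009),("square_led",.441,-.348),("reflector",.427,-.165)]:
    print(n,fit(n,x,y,ims))
E
time python3 f0.py
```

```text
round_plate {'top': (array([658.9, 106.8]), np.float64(1.1), np.float64(31.4), 1045), 'side': (array([658.7, 105.7]), np.float64(89.7), np.float64(21.7), 627)}
square_plate {'top': (array([ 595.3, -273.9]), np.float64(35.5), np.float64(38.7), 1352), 'side': (array([ 595.6, -274.8]), np.float64(36.1), np.float64(37.9), 1338)}
round_sink {'top': (array([427.7, 155.7]), np.float64(2.3), np.float64(26.3), 571), 'side': (array([427.8, 154.6]), np.float64(10.2), np.float64(23.5), 410)}
square_sink {'top': (array([435.7, 360.6]), np.float64(15.7), np.float64(40.8), 673), 'side': (array([435.7, 359.1]), np.float64(14.8), np.float64(21.8), 359)}
round_led {'top': (array([438.2,  13.4]), np.float64(83.8), np.float64(19.9), 363), 'side': (array([438.1,  13.4]), np.float64(85.8), np.float64(14.6), 276)}
square_led {'top': (array([ 440.3, -349.4]), np.float64(86.8), np.float64(13.9), 432), 'side': (array([ 440.8, -349.6]), np.float64(86.1), np.float64(34.9), 496)}
reflector {'top': (array([ 431.1, -165.2]), np.float64(4.4), np.float64(3355.2), 3649), 'side': (array([ 432.3, -166. ]), np.float64(2.1), np.float64(23.2), 310)}
real	0m1.070s
user	0m1.640s
sys	0m0.036s
```

Both cameras agree to about 1.5 mm. First move: square the tool to the world axes and go above the round sink.

Emit:
apply_moves:
  steps: [0,0,0,0,0,-0.83,100,0,0,0,0,0,-0.83,100,0,0,0,0,0,-0.83,100,0,0,0,0,0,-0.82,100,-0.37,-0.68,0,0,0,0,100,-0.37,-0.68,0,0,0,0,100,-0.37,-0.68,0,0,0,0,100,-0.37,-0.68,0,0,0,0,100,-0.37,-0.68,0,0,0,0,100,-0.37,-0.68,0,0,0,0,100,-0.37,-0.68,0,0,0,0,100,-0.37,-0.68,0,0,0,0,100]
  grip_force: 25

```text
t: 1.8
tool_pos: [0.2931, 0.4001, 0.1896]
orientation: [0.0, 3.141, 0.0]
force: [0.0, 0.8, -0.5]
opening: 0.0927
gripper_force: 0.0
```

Emit:
apply_moves:
  steps: [-0.37,-0.68,0,0,0,0,100,-0.37,-0.68,0,0,0,0,100,-0.37,-0.68,0,0,0,0,100,-0.37,-0.68,0,0,0,0,100,-0.37,-0.68,0,0,0,0,100,-0.37,-0.68,0,0,0,0,100,-0.37,-0.68,0,0,0,0,100,-0.37,-0.68,0,0,0,0,100,-0.37,-0.68,0,0,0,0,100,-0.37,-0.68,0,0,0,0,100,-0.37,-0.68,0,0,0,0,100,-0.37,-0.68,0,0,0,0,100]

```text
t: 2.8
tool_pos: [0.4264, 0.1552, 0.1897]
orientation: [0.0, 3.141, 0.0]
force: [0.8, -0.3, -0.2]
opening: 0.0927
gripper_force: 0.0
```

Emit:
apply_moves:
  steps: [0,0,0,0,0,0,100]

```text
t: 2.88
tool_pos: [0.4273, 0.1533, 0.1896]
orientation: [0.005, 3.141, -0.002]
force: [0.1, 0.1, 0.1]
opening: 0.0932
gripper_force: 0.0
```

Emit:
apply_moves:
  steps: [0,0.06,0.6,0,0,0,100,0,0,0.6,0,0,0,100,0,0,0.6,0,0,0,100,0,0,0.6,0,0,0,100,0,0,0.6,0,0,0,100,0,0,0.6,0,0,0,100,0,0,0.6,0,0,0,100,0,0,0.6,0,0,0,100,0,0,0.6,0,0,0,100,0,0,0.5,0,0,0,100,0,0,0.28,0,0,0,100,0,0,0,0,0,0,100]

```text
t: 3.88
tool_pos: [0.424, 0.158, 0.0021]
orientation: [0.0, -3.138, 0.001]
force: [-0.9, -1.0, -0.2]
opening: 0.0928
gripper_force: 0.0
```

Emit:
apply_moves:
  steps: [0,0,0,0,0,0,40,0,0,0,0,0,0,40,0,0,0,0,0,0,40,0,0,0,0,0,0,40,0,0,0,0,0,0,40,0,0,0,0,0,0,40]

```text
t: 4.38
tool_pos: [0.4262, 0.1581, 0.0045]
orientation: [0.0, 3.141, 0.0]
force: [0.3, -0.5, -0.3]
opening: 0.0575
gripper_force: 0.0
```

Emit:
apply_moves:
  steps: [0,0,0,0,0,0,30,0,0,0,0,0,0,30,0,0,0,0,0,0,30]

```text
t: 4.63
tool_pos: [0.4258, 0.158, 0.004]
orientation: [-0.0, -3.142, -0.0]
force: [0.1, -0.3, -0.5]
opening: 0.0375
gripper_force: 0.0
```

```bash
python3 - <<'E'
from h import *
im=snap("side","s1.png");s=robot.read_state();print(s["opening"],s["gripper_force"],s["tool_pos"])
u=proj("side",(.428,.155,.03)).astype(int);c=im[max(0,u[1]-60):u[1]+60,u[0]-80:u[0]+80]
cv2.imwrite("pics/s1c.png",cv2.resize(c,None,fx=4,fy=4)[:,:,::-1])
E
```

```text
0.0335387741207212 0.0 [0.42580841 0.15803975 0.00403465]
```

View pics/s1c.png

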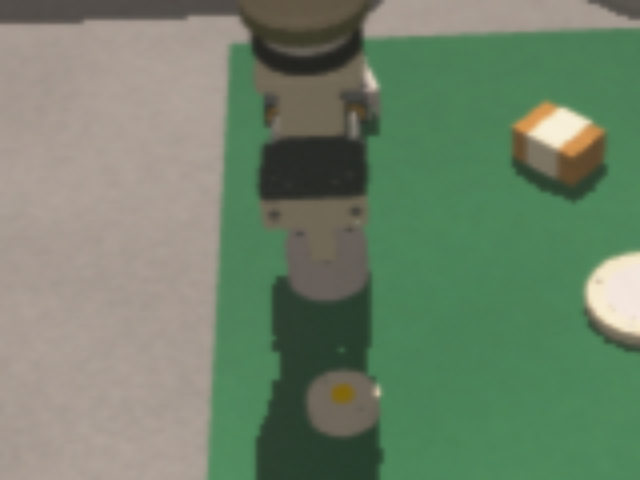

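The finger tip is in front of the sink's upper half and the grip closed on nothing. I need to know where the sink and the fingers really are.

```bash
python3 - <<'E'
from h import *
im=snap("top","t1.png")
for cam in("top","side"):
    if cam=="side": eyes.read_camera(cam)
    for d in eyes.place_of(cam,"round_sink_mid")[:2]:print(cam,d["conf"],np.round(d["xy"],1),back(cam,d["xy"],.016).round(4))
    for d in eyes.search_frame(cam,"round_sink_mid")[:2]:print(cam,d)
    print("tcp",proj(cam,(.4258,.158,.004)),"expected sink",proj(cam,(.4278,.155,.016)))
s=robot.read_state();print(s["tool_pos"],s["opening"],s["q"].round(4))
u=proj("side",(.428,.155,.03)).astype(int);print("crop origin",u-[80,60])
u=proj("top",(.428,.155,.03)).astype(int);c=im[u[1]-75:u[1]+75,u[0]-100:u[0]+100]
cv2.imwrite("pics/t1c.png",cv2.resize(c,None,fx=4,fy=4)[:,:,::-1]);print("crop origin",u-[100,75])
E
```

```text
tcp [254.8040729  251.00940407] expected sink [255.23925087 250.04804177]
side 0.6 [274.  175.4] [0.4188 0.1571 0.016 ]
side {'rect': [264.7, 166.9, 21.5, 20.7], 'conf': 0.59}
tcp [276.65213774 178.12399441] expected sink [277.07454019 175.72976279]
[0.42582005 0.15805347 0.00401519] 0.027732776764514876 [ 0.2424 -0.089   2.0656  0.      1.165  -1.3282]
crop origin [196 112]
crop origin [154 174]
```

View pics/t1c.png

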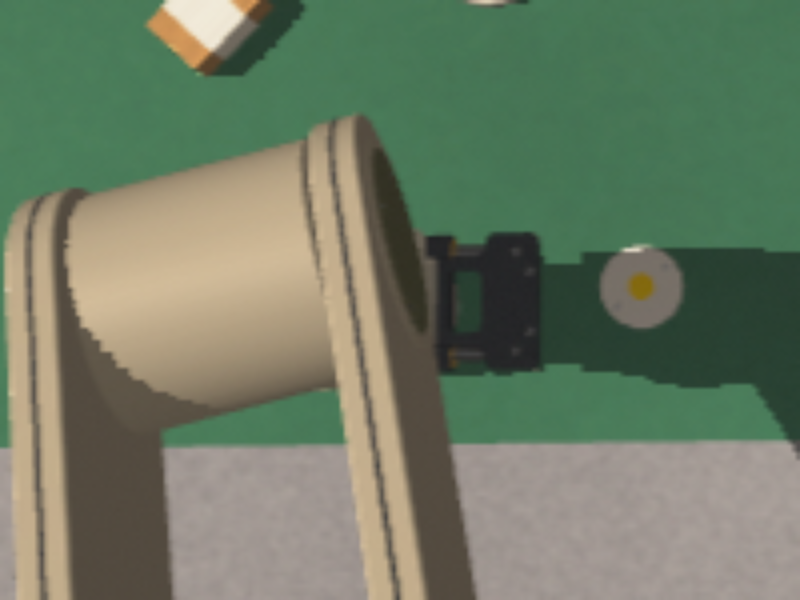

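The fingers closed to 28 mm over a 60 mm sink with no force, so the tips must be above it. That means the true tip height is about 30 mm more than reported. I'll open the fingers and check the tip against its projected position.

Emit:
apply_moves:
  steps: [0,0,0,0,0,0,100,0,0,0,0,0,0,100,0,0,0,0,0,0,100,0,0,0,0,0,0,100,0,0,0,0,0,0,100,0,0,0,0,0,0,100,0,0,0,0,0,0,100,0,0,0,0,0,0,100,0,0,0,0,0,0,100]

```text
t: 5.73
tool_pos: [0.4258, 0.158, 0.004]
orientation: [0.0, 3.142, -0.0]
force: [-0.1, -0.6, 0.4]
opening: 0.0835
gripper_force: 0.0
```

```bash
python3 - <<'E'
from h import *
im=snap("side","s2.png").copy();s=robot.read_state();p=s["tool_pos"];print(s["opening"],p)
o=proj("side",(.428,.155,.03)).astype(int)-[50,40];k=8
c=cv2.resize(im[o[1]:o[1]+75,o[0]:o[0]+100],None,fx=k,fy=k,interpolation=cv2.INTER_CUBIC)
for z,col in((p[2],(255,0,0)),(p[2]+.03,(0,0,255))):
    for w in(-1,1):
        q=[tuple((((proj("side",(p[0]+dx,p[1]+w*yy,z))-o+.5)*k).astype(int)).tolist()) for dx,yy in((-.0075,.0465),(.0075,.0465),(.0075,.064),(-.0075,.064))]
        cv2.polylines(c,[np.array(q)],True,col,1)
cv2.imwrite("pics/s2c.png",c[:,:,::-1])
E
```

```text
0.08723864915005015 [0.42584989 0.15805254 0.0040392 ]
```

View pics/s2c.png

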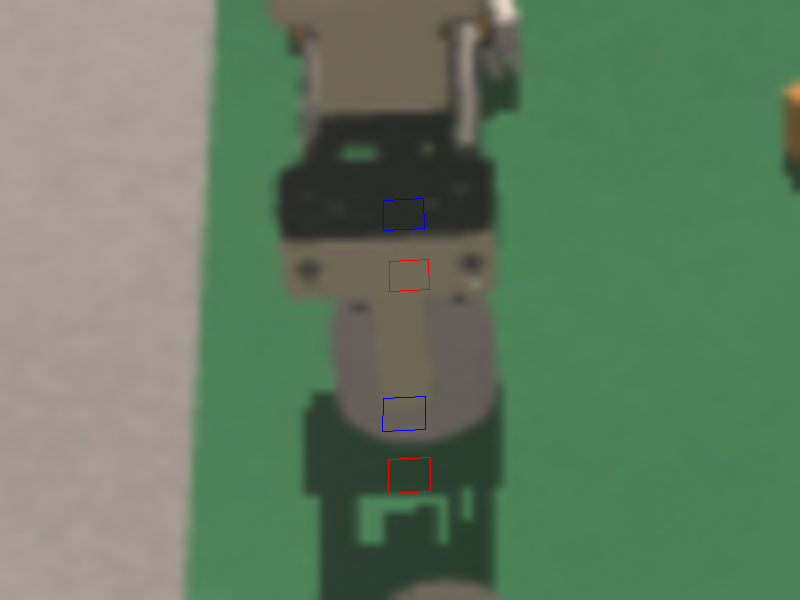

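Against the projected tip (red), the visible finger tip and gripper body both sit about 45 mm higher, while x and y agree. So the reported z has a bias of about −44 mm. I'll descend with the fingers open in stages and use the force to find the bench.

Emit:
apply_moves:
  steps: [-0.07,-0.1,0.25,0,0,0,100,0,0,0.25,0,0,0,100,0,0,0.25,0,0,0,100,0,0,0.25,0,0,0,100,0,0,0,0,0,0,100]

```text
t: 6.2
tool_pos: [0.426, 0.1545, -0.0284]
orientation: [-0.001, -3.138, 0.001]
force: [0.0, -0.3, -0.0]
opening: 0.093
gripper_force: 0.0
```

```bash
cat > ov.py <<'E'
# overlay finger tip outline for z bias list on a side crop round the tool
import sys
from h import *
name=sys.argv[1];bs=[float(v) for v in sys.argv[2:]]
im=snap("side",name);s=robot.read_state();p=s["tool_pos"];print(s["opening"],p,s["force"])
o=np.round(proj("side",(p[0],p[1],.03))).astype(int)-[50,40];k=8
c=cv2.resize(im[o[1]:o[1]+75,o[0]:o[0]+100],None,fx=k,fy=k,interpolation=cv2.INTER_CUBIC)
for b,col in zip(bs,((255,0,0),(0,0,255))):
    q=[(((proj("side",(p[0]+dx,p[1]-s["opening"]/2-yy,p[2]+b))-o+.5)*k).astype(int)) for dx,yy in((-.0075,0),(.0075,0),(.0075,.0175),(-.0075,.0175))]
    cv2.polylines(c,[np.array(q)],True,col,1)
cv2.imwrite("pics/c_"+name,c[:,:,::-1])
E
python3 ov.py s3.png .034 .044
```

```text
0.09290983309171325 [ 0.42652132  0.15470371 -0.02748959] [ 0.02766165 -0.13025239  0.15110889]
```

View pics/c_s3.png

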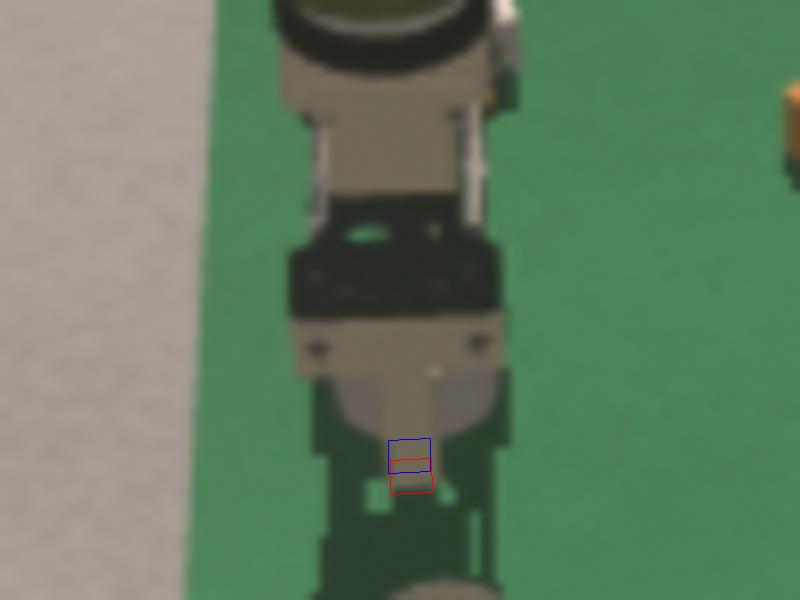

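The finger is beside the sink and clear of it, with its tip at about row 488, which gives a bias near 35 mm. I'll touch the bench gently to calibrate z exactly.

Emit:
apply_moves:
  steps: [-0.03,0,0.07,0,0,0,100,0,0,0.07,0,0,0,100,0,0,0.04,0,0,0,100,0,0,0,0,0,0,100]

```text
t: 6.58
tool_pos: [0.4293, 0.1552, -0.029]
orientation: [0.0, -3.141, 0.0]
force: [-12.9, -5.2, 28.6]
opening: 0.0933
gripper_force: 14.0
```

Emit:
apply_moves:
  steps: [0,0,0.03,0,0,0,100,0,0,0,0,0,0,100]

```text
t: 6.75
tool_pos: [0.4294, 0.1551, -0.0291]
orientation: [0.0, -3.141, 0.001]
force: [-18.3, -4.8, 38.5]
opening: 0.093
gripper_force: 19.5
```

Emit:
apply_moves:
  steps: [0,0,0.03,0,0,0,100,0,0,0,0,0,0,100]

```text
t: 6.92
tool_pos: [0.4294, 0.1552, -0.0291]
orientation: [0.0, -3.141, 0.001]
force: [-23.7, -6.7, 50.1]
opening: 0.0931
gripper_force: 25.1
```

Contact with the bench is at a reported z of −0.029, so true z = reported + 29 mm. I'll back off to about 4 mm above the bench and grip.

Emit:
apply_moves:
  steps: [0.04,0,-0.33,0,0,0,100,0,0,0,0,0,0,100,0,0,0,0,0,0,100]

```text
t: 7.17
tool_pos: [0.4287, 0.1553, -0.0224]
orientation: [0.0, 3.139, 0.001]
force: [-0.1, 0.1, -1.3]
opening: 0.0933
gripper_force: 0.0
```

Emit:
apply_moves:
  steps: [0,0,0,0,0,0,40,0,0,0,0,0,0,40,0,0,0,0,0,0,40,0,0,0,0,0,0,40,0,0,0,0,0,0,40,0,0,0,0,0,0,40,0,0,0,0,0,0,40,0,0,0,0,0,0,40,0,0,0,0,0,0,40]

```text
t: 7.92
tool_pos: [0.4274, 0.155, -0.0234]
orientation: [-0.0, -3.141, 0.0]
force: [0.4, -0.2, -1.3]
opening: 0.0598
gripper_force: 25.0
```

Emit:
apply_moves:
  steps: [0,0,-0.3,0,0,0,40,0,0,-0.6,0,0,0,40,0,0,-0.6,0,0,0,40,0,0,-0.6,0,0,0,40,0,0,-0.6,0,0,0,40,0,0,-0.6,0,0,0,40,0,0,-0.3,0,0,0,40]

```text
t: 8.5
tool_pos: [0.429, 0.1554, 0.0879]
orientation: [0.0, 3.138, 0.001]
force: [0.1, 0.7, -1.5]
opening: 0.0591
gripper_force: 25.0
```

Emit:
apply_moves:
  steps: [-0.71,-0.15,0,0,0,0,40,-0.7,-0.15,0,0,0,0,40,-0.7,-0.15,0,0,0,0,40,-0.7,-0.15,0,0,0,0,40,-0.7,-0.15,0,0,0,0,40,-0.7,-0.15,0,0,0,0,40,-0.7,-0.15,0,0,0,0,40,-0.7,-0.15,0,0,0,0,40,-0.7,-0.15,0,0,0,0,40,-0.7,-0.15,0,0,0,0,40,-0.7,-0.12,0,0,0,0,40,0,0,0,0,0,0,40]

```text
t: 9.5
tool_pos: [0.6614, 0.1052, 0.0841]
orientation: [0.002, 3.141, -0.001]
force: [1.1, 0.5, -1.1]
opening: 0.0596
gripper_force: 25.0
```

Emit:
apply_moves:
  steps: [0,0,0,0,0,0,40,0,0,0,0,0,0,40]

```text
t: 9.67
tool_pos: [0.658, 0.1065, 0.0842]
orientation: [-0.0, -3.14, -0.0]
force: [-1.0, -0.0, -0.8]
opening: 0.0597
gripper_force: 25.0
```

Emit:
apply_moves:
  steps: [0,0,0.5,0,0,0,40,0,0,0.5,0,0,0,40,0,0,0.5,0,0,0,40,0,0,0.5,0,0,0,40,0,0,0.4,0,0,0,40,0,0,0.4,0,0,0,40,0,0,0.1,0,0,0,40,0,0,0.1,0,0,0,40,0,0,0,0,0,0,40,0,0,0,0,0,0,40]

```text
t: 10.5
tool_pos: [0.6596, 0.1065, -0.0046]
orientation: [0.0, 3.141, 0.0]
force: [0.2, 0.7, -1.7]
opening: 0.0595
gripper_force: 25.0
```

Emit:
apply_moves:
  steps: [0,0,0.05,0,0,0,40,0,0,0.05,0,0,0,40,0,0,0,0,0,0,40]

```text
t: 10.75
tool_pos: [0.6592, 0.1064, -0.008]
orientation: [0.0, 3.141, 0.0]
force: [-0.5, 0.2, -1.3]
opening: 0.0597
gripper_force: 25.0
```

Emit:
apply_moves:
  steps: [0,0,0.04,0,0,0,40,0,0,0.04,0,0,0,40,0,0,0,0,0,0,40]

```text
t: 11.0
tool_pos: [0.6588, 0.1064, -0.0109]
orientation: [-0.0, -3.141, 0.0]
force: [-0.4, 0.2, -0.2]
opening: 0.0595
gripper_force: 25.0
```

Emit:
apply_moves:
  steps: [0,0,0.03,0,0,0,40,0,0,0,0,0,0,40]

```text
t: 11.17
tool_pos: [0.659, 0.1064, -0.0115]
orientation: [0.0, 3.141, -0.0]
force: [0.7, 0.2, -0.4]
opening: 0.0596
gripper_force: 25.0
```

Emit:
apply_moves:
  steps: [0,0,0,0,0,0,75,0,0,0,0,0,0,75,0,0,0,0,0,0,90,0,0,0,0,0,0,100,0,0,0,0,0,0,100]

```text
t: 11.58
tool_pos: [0.659, 0.1064, -0.0115]
orientation: [0.0, 3.141, -0.0]
force: [0.2, 0.1, 0.3]
opening: 0.0851
gripper_force: 0.0
```

Emit:
apply_moves:
  steps: [0,0,-0.3,0,0,0,100,0,0,-0.6,0,0,0,100,0,0,-0.6,0,0,0,100,0,0,-0.7,0,0,0,100,0,0,-0.7,0,0,0,100,0,0,-0.3,0,0,0,100]

```text
t: 12.08
tool_pos: [0.661, 0.1066, 0.089]
orientation: [0.0, 3.136, 0.001]
force: [1.6, 0.1, 1.2]
opening: 0.0929
gripper_force: 0.0
```

Emit:
apply_moves:
  steps: [0.62,-0.26,0,0,0,0,100,0.62,-0.26,0,0,0,0,100,0.62,-0.26,0,0,0,0,100,0.62,-0.26,0,0,0,0,100,0.62,-0.26,0,0,0,0,100,0.61,-0.26,0,0,0,0,100,0.61,-0.26,0,0,0,0,100,0.61,-0.26,0,0,0,0,100,0.61,-0.26,0,0,0,0,100,0.61,-0.26,0,0,0,0,100,0.61,-0.25,0,0,0,0,100,0.61,-0.25,0,0,0,0,100]

```text
t: 13.08
tool_pos: [0.4369, 0.0132, 0.0844]
orientation: [0.0, 3.141, -0.0]
force: [0.5, 0.2, 0.4]
opening: 0.0931
gripper_force: 0.0
```

Emit:
apply_moves:
  steps: [0,0,0,0,0,0,100,0,0,0,0,0,0,100]

```text
t: 13.25
tool_pos: [0.4376, 0.0133, 0.0846]
orientation: [0.002, 3.141, 0.0]
force: [-0.4, 0.5, 0.5]
opening: 0.0932
gripper_force: 0.0
```

```bash
python3 - <<'E'
from h import *
ims={c:snap(c,c+"4.png") for c in("top","side")};s=robot.read_state();print(s["tool_pos"])
print(fit("round_sink",.6588,.1063,ims,z0=.012))
for cam in("top","side"):
  eyes.read_camera(cam)
  for n,z in(("round_sink_mid",.028),("round_led_mid",.008)):
    for d in eyes.place_of(cam,n)[:1]:print(cam,n,round(d["conf"],2),back(cam,d["xy"],z).round(4))
E
```

```text
[0.43858726 0.01355861 0.08483944]
{'top': (array([658.7, 113.2]), np.float64(0.7), np.float64(492.0), 1044), 'side': (array([658. ,  78.8]), np.float64(11.0), np.float64(294.6), 720)}
top round_sink_mid 0.75 [0.6618 0.105  0.028 ]
side round_sink_mid 0.65 [0.6503 0.1072 0.028 ]
side round_led_mid 0.66 [0.4377 0.0093 0.008 ]
```

Emit:
apply_moves:
  steps: [0,0,0.6,0,0,0,100,0,0,0.6,0,0,0,100,0,0,0.6,0,0,0,100,0,0,0.6,0,0,0,100,0,0,0.6,0,0,0,100,0,0,0.4,0,0,0,100,0,0,0.15,0,0,0,100,0,0,0.08,0,0,0,100,0,0,0,0,0,0,100,0,0,0,0,0,0,100]
  grip_force: 15

```text
t: 14.48
tool_pos: [0.4386, 0.0134, -0.0237]
orientation: [0.0, 3.141, -0.0]
force: [-0.1, 0.7, 0.2]
opening: 0.0928
gripper_force: 0.0
```

Emit:
apply_moves:
  steps: [0,0,0,0,0,0,40,0,0,0,0,0,0,40,0,0,0,0,0,0,40,0,0,0,0,0,0,40,0,0,0,0,0,0,40,0,0,0,0,0,0,40,0,0,0,0,0,0,40,0,0,0,0,0,0,40,0,0,0,0,0,0,40,0,0,0,0,0,0,40]

```text
t: 15.32
tool_pos: [0.4378, 0.0135, -0.0244]
orientation: [-0.0, -3.142, -0.0]
force: [-1.0, 1.3, 0.6]
opening: 0.0492
gripper_force: 15.0
```

Emit:
apply_moves:
  steps: [0,0,-0.3,0,0,0,40,0,0,-0.6,0,0,0,40,0,0,-0.6,0,0,0,40,0,0,-0.6,0,0,0,40,0,0,-0.6,0,0,0,40,0,0,-0.6,0,0,0,40,0,0,-0.35,0,0,0,40]

```text
t: 15.9
tool_pos: [0.4389, 0.0133, 0.0877]
orientation: [0.0, 3.139, -0.0]
force: [0.1, 0.4, -0.8]
opening: 0.0491
gripper_force: 15.0
```

Emit:
apply_moves:
  steps: [-0.62,0.26,0,0,0,0,40,-0.62,0.26,0,0,0,0,40,-0.62,0.26,0,0,0,0,40,-0.62,0.26,0,0,0,0,40,-0.61,0.26,0,0,0,0,40,-0.61,0.26,0,0,0,0,40,-0.61,0.26,0,0,0,0,40,-0.61,0.26,0,0,0,0,40,-0.61,0.26,0,0,0,0,40,-0.61,0.26,0,0,0,0,40,-0.61,0.25,0,0,0,0,40,-0.61,0.25,0,0,0,0,40]

```text
t: 16.9
tool_pos: [0.6591, 0.1068, 0.0847]
orientation: [-0.0, -3.141, 0.0]
force: [0.2, 0.5, 0.3]
opening: 0.0496
gripper_force: 15.0
```

Emit:
apply_moves:
  steps: [0,0,0,0,0,0,40,0,0,0,0,0,0,40,0,0,0,0,0,0,40]

```text
t: 17.15
tool_pos: [0.6578, 0.1062, 0.0846]
orientation: [-0.0, -3.14, 0.0]
force: [-0.2, -0.6, -0.3]
opening: 0.0497
gripper_force: 15.0
```

Emit:
apply_moves:
  steps: [-0.02,0,0.4,0,0,0,40,0,0,0.4,0,0,0,40,0,0,0.4,0,0,0,40,0,0,0.4,0,0,0,40,0,0,0.2,0,0,0,40,0,0,0.15,0,0,0,40,0,0,0.1,0,0,0,40,0,0,0,0,0,0,40,0,0,0,0,0,0,40]

```text
t: 17.9
tool_pos: [0.6595, 0.1064, 0.0239]
orientation: [0.0, 3.141, 0.0]
force: [0.6, -0.4, -0.5]
opening: 0.0498
gripper_force: 15.0
```

Emit:
apply_moves:
  steps: [0,0,0.06,0,0,0,40,0,0,0,0,0,0,40,0,0,0,0,0,0,40]

```text
t: 18.15
tool_pos: [0.6595, 0.1064, 0.0222]
orientation: [0.0, 3.141, 0.0]
force: [-0.8, 0.3, -0.5]
opening: 0.0496
gripper_force: 15.0
```

Emit:
apply_moves:
  steps: [0,0,0.04,0,0,0,40,0,0,0,0,0,0,40,0,0,0,0,0,0,40]

```text
t: 18.4
tool_pos: [0.6592, 0.1064, 0.0205]
orientation: [-0.0, -3.142, 0.0]
force: [0.7, 0.2, -1.0]
opening: 0.0493
gripper_force: 15.0
```

Emit:
apply_moves:
  steps: [0,0,0.04,0,0,0,40,0,0,0,0,0,0,40,0,0,0,0,0,0,40]

```text
t: 18.65
tool_pos: [0.6595, 0.1064, 0.0196]
orientation: [0.0, 3.141, 0.0]
force: [0.1, 0.5, 1.9]
opening: 0.0498
gripper_force: 15.0
```

Emit:
apply_moves:
  steps: [0,0,0,0,0,0,65,0,0,0,0,0,0,75,0,0,0,0,0,0,90,0,0,0,0,0,0,100,0,0,0,0,0,0,100]

```text
t: 19.07
tool_pos: [0.6592, 0.1064, 0.0192]
orientation: [-0.0, -3.141, 0.0]
force: [-0.1, 0.9, -1.0]
opening: 0.078
gripper_force: 0.0
```

Emit:
apply_moves:
  steps: [0,0,-0.3,0,0,0,100,0,0,-0.5,0,0,0,100,0,0,-0.5,0,0,0,100,0,0,-0.5,0,0,0,100,0,0,-0.36,0,0,0,100,0,0,0,0,0,0,100]

```text
t: 19.57
tool_pos: [0.6621, 0.1067, 0.0895]
orientation: [0.0, 3.134, 0.001]
force: [-0.3, 1.0, 1.0]
opening: 0.0929
gripper_force: 0.0
```

Emit:
apply_moves:
  steps: [0.54,-0.65,0,0,0,0,100,0.54,-0.65,0,0,0,0,100,0.54,-0.65,0,0,0,0,100,0.54,-0.65,0,0,0,0,100,0.54,-0.65,0,0,0,0,100,0.54,-0.65,0,0,0,0,100,0.54,-0.65,0,0,0,0,100,0.54,-0.65,0,0,0,0,100,0.54,-0.65,0,0,0,0,100,0.54,-0.65,0,0,0,0,100,0.54,-0.65,0,0,0,0,100,0.54,-0.64,0,0,0,0,100]

```text
t: 20.57
tool_pos: [0.4638, -0.128, 0.0841]
orientation: [0.0, 3.141, -0.0]
force: [-0.0, -0.9, -0.4]
opening: 0.0927
gripper_force: 0.0
```

Emit:
apply_moves:
  steps: [0.54,-0.64,0,0,0,0,100,0.54,-0.64,0,0,0,0,100,0,0,0,0,0,0,100,0,0,0,0,0,0,100,0,0,0,0,0,0,100]

```text
t: 20.98
tool_pos: [0.4327, -0.1654, 0.0842]
orientation: [0.001, 3.141, 0.0]
force: [-0.8, 0.1, 0.8]
opening: 0.0928
gripper_force: 0.0
```

```bash
python3 - <<'E'
from h import *
for cam in("top","side"):
  im=snap(cam,cam+"5.png");
  for n,z in(("round_sink_mid",.028),("round_led_mid",.052),("reflector_mid",.014)):
    for d in eyes.place_of(cam,n)[:1]:print(cam,n,round(d["conf"],2),back(cam,d["xy"],z).round(4))
  # emitter centroid: yellow pixels near the stack
  hsv=cv2.cvtColor(im,cv2.COLOR_RGB2HSV);u=proj(cam,(.659,.106,.063)).astype(int)
  w=hsv[u[1]-20:u[1]+20,u[0]-20:u[0]+20];m=(abs(w[...,0].astype(int)-25)<8)&(w[...,1]>150)
  v,h=np.nonzero(m);print(cam,"emitter",m.sum(),back(cam,(h.mean()+u[0]-20,v.mean()+u[1]-20),.063).round(4) if m.any() else None)
s=robot.read_state();print(s["tool_pos"])
E
```

```text
top round_sink_mid 0.56 [0.661 0.107 0.028]
top emitter 33 [0.6592 0.1048 0.063 ]
side round_sink_mid 0.57 [0.6583 0.1165 0.028 ]
side round_led_mid 0.51 [0.6625 0.0954 0.052 ]
side reflector_mid 0.57 [ 0.4306 -0.1735  0.014 ]
side emitter 13 [0.6602 0.1022 0.063 ]
[ 0.43261444 -0.16525942  0.08407455]
```

Emit:
apply_moves:
  steps: [0,0,0.6,0,0,0,100,0,0,0.6,0,0,0,100,0,0,0.6,0,0,0,100,0,0,0.6,0,0,0,100,0,0,0.6,0,0,0,100,0,0,0.4,0,0,0,100,0,0,0.15,0,0,0,100,0,0,0.05,0,0,0,100,0,0,0,0,0,0,100,0,0,0,0,0,0,100]
  grip_force: 15

```text
t: 22.22
tool_pos: [0.4332, -0.166, -0.0229]
orientation: [0.0, 3.14, -0.001]
force: [0.4, -0.6, -0.2]
opening: 0.093
gripper_force: 0.0
```

Emit:
apply_moves:
  steps: [0,0,0,0,0,0,35,0,0,0,0,0,0,35,0,0,0,0,0,0,35,0,0,0,0,0,0,35,0,0,0,0,0,0,35,0,0,0,0,0,0,35,0,0,0,0,0,0,35,0,0,0,0,0,0,35,0,0,0,0,0,0,35,0,0,0,0,0,0,35,0,0,0,0,0,0,35]

```text
t: 23.13
tool_pos: [0.4324, -0.1656, -0.0239]
orientation: [-0.0, -3.142, -0.0]
force: [0.4, 1.9, 0.1]
opening: 0.0426
gripper_force: 15.0
```

Emit:
apply_moves:
  steps: [0,0,-0.3,0,0,0,35,0,0,-0.6,0,0,0,35,0,0,-0.6,0,0,0,35,0,0,-0.6,0,0,0,35,0,0,-0.6,0,0,0,35,0,0,-0.6,0,0,0,35,0,0,-0.6,0,0,0,35,0,0,-0.2,0,0,0,35,0,0,0,0,0,0,35]

```text
t: 23.88
tool_pos: [0.4338, -0.1664, 0.1015]
orientation: [0.0, 3.138, -0.003]
force: [0.7, 0.2, -0.2]
opening: 0.0432
gripper_force: 15.0
```

Emit:
apply_moves:
  steps: [-0.54,0.65,0,0,0,0,35,-0.54,0.65,0,0,0,0,35,-0.54,0.65,0,0,0,0,35,-0.54,0.65,0,0,0,0,35,-0.54,0.65,0,0,0,0,35,-0.54,0.65,0,0,0,0,35,-0.54,0.65,0,0,0,0,35,-0.54,0.65,0,0,0,0,35,-0.54,0.65,0,0,0,0,35,-0.54,0.65,0,0,0,0,35,-0.54,0.65,0,0,0,0,35,-0.54,0.64,0,0,0,0,35]

```text
t: 24.88
tool_pos: [0.6265, 0.0691, 0.0971]
orientation: [-0.0, -3.139, 0.0]
force: [-0.3, -1.2, 0.8]
opening: 0.043
gripper_force: 15.0
```

Emit:
apply_moves:
  steps: [-0.54,0.63,0,0,0,0,35,-0.54,0.63,0,0,0,0,35,0,0,0,0,0,0,35,0,0,0,0,0,0,35,0,0,0,0,0,0,35]

```text
t: 25.3
tool_pos: [0.6581, 0.1054, 0.0976]
orientation: [0.0, -3.139, 0.001]
force: [-0.2, -0.9, -0.5]
opening: 0.0426
gripper_force: 15.0
```

Emit:
apply_moves:
  steps: [0,0,0.4,0,0,0,35,0,0,0.4,0,0,0,35,0,0,0.4,0,0,0,35,0,0,0.3,0,0,0,35,0,0,0.2,0,0,0,35,0,0,0.1,0,0,0,35,0,0,0,0,0,0,35,0,0,0,0,0,0,35]

```text
t: 25.97
tool_pos: [0.6594, 0.1058, 0.0453]
orientation: [0.0, 3.141, 0.0]
force: [0.5, 0.1, 0.0]
opening: 0.0429
gripper_force: 15.0
```

Emit:
apply_moves:
  steps: [0,0,0.1,0,0,0,35,0,0,0.1,0,0,0,35,0,0,0.04,0,0,0,35,0,0,0,0,0,0,35,0,0,0,0,0,0,35]

```text
t: 26.38
tool_pos: [0.6592, 0.1058, 0.0379]
orientation: [-0.0, -3.141, -0.0]
force: [0.4, 0.7, -0.9]
opening: 0.0428
gripper_force: 15.0
```

Emit:
apply_moves:
  steps: [0,0,0.04,0,0,0,35,0,0,0,0,0,0,35,0,0,0,0,0,0,35]

```text
t: 26.63
tool_pos: [0.6592, 0.1058, 0.0367]
orientation: [-0.0, -3.142, 0.0]
force: [1.1, 0.3, 0.3]
opening: 0.0427
gripper_force: 15.0
```

Emit:
apply_moves:
  steps: [0,0,0.04,0,0,0,35,0,0,0,0,0,0,35,0,0,0,0,0,0,35]

```text
t: 26.88
tool_pos: [0.6596, 0.1058, 0.0362]
orientation: [0.0, 3.141, 0.0]
force: [-1.9, -0.8, 3.4]
opening: 0.0427
gripper_force: 15.0
```

Emit:
apply_moves:
  steps: [0,0,0,0,0,0,60,0,0,0,0,0,0,75,0,0,0,0,0,0,90,0,0,0,0,0,0,100,0,0,0,0,0,0,100,0,0,0,0,0,0,100]

```text
t: 27.38
tool_pos: [0.6591, 0.1058, 0.0354]
orientation: [-0.0, -3.141, 0.0]
force: [0.6, 0.4, -0.2]
opening: 0.0784
gripper_force: 0.0
```

Emit:
apply_moves:
  steps: [0,0,-0.2,0,0,0,100,0,0,-0.5,0,0,0,100,0,0,-0.5,0,0,0,100,0,0,-0.5,0,0,0,100,0,0,-0.5,0,0,0,100,0,0,-0.3,0,0,0,100,0,0,0,0,0,0,100]

```text
t: 27.97
tool_pos: [0.6618, 0.1061, 0.1156]
orientation: [0.0, 3.135, 0.001]
force: [0.3, 0.0, 0.2]
opening: 0.093
gripper_force: 0.0
```

Emit:
apply_moves:
  steps: [0.53,0.61,0,0,0,0,100,0.53,0.61,0,0,0,0,100,0.53,0.61,0,0,0,0,100,0.53,0.61,0,0,0,0,100,0.53,0.61,0,0,0,0,100,0.53,0.61,0,0,0,0,100,0.53,0.61,0,0,0,0,100,0.53,0.61,0,0,0,0,100,0.53,0.6,0,0,0,0,100,0.53,0.6,0,0,0,0,100,0.53,0.6,0,0,0,0,100,0.53,0.6,0,0,0,0,100]

```text
t: 28.97
tool_pos: [0.4674, 0.3249, 0.1103]
orientation: [-0.0, -3.141, 0.0]
force: [-0.2, 1.0, 0.8]
opening: 0.0927
gripper_force: 0.0
```

Emit:
apply_moves:
  steps: [0.53,0.6,0,0,0,0,100,0.53,0.6,0,0,0,0,100,0,0,0,0,0,0.95,100,0,0,0,0,0,0.95,100,0,0,0,0,0,0.95,100,0,0,0,0,0,0.95,100,0,0,0,0,0,0.95,100,0,0,0,0,0,0.95,100,0,0,0,0,0,0.95,100,0,0,0,0,0,0.95,100,0,0,0,0,0,0.95,100,0,0,0,0,0,0.95,100]

```text
t: 29.97
tool_pos: [0.4365, 0.3601, 0.1103]
orientation: [-1.506, -2.757, 0.001]
force: [0.2, 0.1, 0.3]
opening: 0.0929
gripper_force: 0.0
```

Emit:
apply_moves:
  steps: [0,0,0,0,0,0.95,100,0,0,0,0,0,0.95,100,0,0,0,0,0,0.95,100,0,0,0,0,0,0.1,100,0,0,0,0,0,0,100,0,0,0,0,0,0,100]

```text
t: 30.47
tool_pos: [0.4366, 0.3602, 0.1104]
orientation: [-1.902, -2.5, 0.0]
force: [-0.1, -0.9, 0.2]
opening: 0.0928
gripper_force: 0.0
```

```bash
cat > go.py <<'E'
# tool-frame shift (units) to a world target; tool y yaw
import sys
from h import *
def go(x,y,z):
    s=robot.read_state();R=Ro.from_rotvec(s["orientation"]).as_matrix()
    print("pos",s["tool_pos"].round(4),"yaw_y",np.degrees(np.arctan2(R[1,1],R[0,1])).round(2),"shift units",(R.T@(np.array([x,y,z])-s["tool_pos"])/.03).round(2),"q6",s["q"][5].round(2))
go(*map(float,sys.argv[1:4]))
E
python3 - <<'E'
from h import *
ims={c:snap(c,c+"6.png") for c in("top","side")}
print(fit("square_sink",.4357,.36,ims,cams=("side",)))
for cam in("top","side"):
  for n,z in(("round_sink_mid",.028),("round_led_mid",.052),("reflector_mid",.074)):
    for d in eyes.place_of(cam,n)[:1]:print(cam,n,round(d["conf"],2),back(cam,d["xy"],z).round(4))
im=ims["side"];c=proj("side",(.659,.106,.04)).astype(int)
cv2.imwrite("pics/c6.png",cv2.resize(im[c[1]-35:c[1]+35,c[0]-40:c[0]+40],None,fx=7,fy=7,interpolation=cv2.INTER_CUBIC)[:,:,::-1])
E
python3 go.py .4357 .36 -.0235
```

```text
{'side': (array([435.7, 359.2]), np.float64(15.2), np.float64(20.4), 357)}
top round_sink_mid 0.71 [0.6684 0.1097 0.028 ]
top round_led_mid 0.44 [0.6584 0.1027 0.052 ]
top reflector_mid 0.73 [0.6554 0.1014 0.074 ]
side round_sink_mid 0.77 [0.6501 0.1158 0.028 ]
side round_led_mid 0.51 [0.6562 0.0949 0.052 ]
side reflector_mid 0.77 [0.6592 0.1081 0.074 ]
pos [0.4367 0.3602 0.1106] yaw_y 15.31 shift units [ 0.   -0.03  4.47] q6 0.33
```

View pics/c6.png

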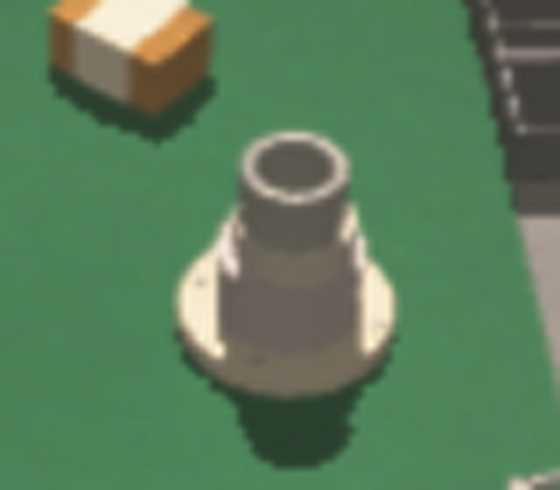

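The crop shows the round stack complete and centred, with the ring upright at (295,165), the LED and sink directly below it, and the plate at (288,310). Now I'll grip the square sink.

Emit:
apply_moves:
  steps: [0,-0.03,0.6,0,0,0,100,0,0,0.6,0,0,0,100,0,0,0.6,0,0,0,100,0,0,0.6,0,0,0,100,0,0,0.6,0,0,0,100,0,0,0.6,0,0,0,100,0,0,0.5,0,0,0,100,0,0,0.2,0,0,0,100,0,0,0.15,0,0,0,100,0,0,0,0,0,0,100,0,0,0,0,0,0,100]
  grip_force: 25

```text
t: 31.78
tool_pos: [0.4363, 0.3603, -0.0222]
orientation: [1.906, 2.497, 0.001]
force: [-0.8, 0.1, 0.7]
opening: 0.0929
gripper_force: 0.0
```

Emit:
apply_moves:
  steps: [0,0,0,0,0,0,45,0,0,0,0,0,0,45,0,0,0,0,0,0,45,0,0,0,0,0,0,45,0,0,0,0,0,0,45,0,0,0,0,0,0,45,0,0,0,0,0,0,45,0,0,0,0,0,0,45,0,0,0,0,0,0,45,0,0,0,0,0,0,45]

```text
t: 32.62
tool_pos: [0.4358, 0.36, -0.0229]
orientation: [-1.906, -2.497, 0.0]
force: [-1.4, 0.3, 2.9]
opening: 0.0558
gripper_force: 25.0
```

Emit:
apply_moves:
  steps: [0,0,-0.3,0,0,0,45,0,0,-0.6,0,0,0,45,0,0,-0.6,0,0,0,45,0,0,-0.6,0,0,0,45,0,0,-0.6,0,0,0,45,0,0,-0.6,0,0,0,45,0,0,-0.6,0,0,0,45,0,0,-0.6,0,0,-0.6,45,0,0,-0.2,0,0,-0.8,45,0,0,0,0,0,-0.8,45,0,0,0,0,0,-0.8,45,0,0,0,0,0,-0.42,45]

```text
t: 33.62
tool_pos: [0.4358, 0.36, 0.1186]
orientation: [1.424, 2.8, 0.0]
force: [0.3, 1.1, -3.0]
opening: 0.0559
gripper_force: 25.0
```

Emit:
apply_moves:
  steps: [-0.72,-0.29,0,0,0,0,45,-0.72,-0.29,0,0,0,0,45,-0.72,-0.29,0,0,0,0,45,-0.72,-0.29,0,0,0,0,45,-0.72,-0.29,0,0,0,0,45,-0.72,-0.29,0,0,0,0,45,-0.72,-0.29,0,0,0,0,45,-0.72,-0.29,0,0,0,0,45,-0.72,-0.29,0,0,0,0,45,-0.72,-0.29,0,0,0,0,45,-0.72,-0.29,0,0,0,0,45,-0.72,-0.29,0,0,0,0,45]

```text
t: 34.62
tool_pos: [0.5028, 0.0876, 0.1184]
orientation: [1.431, 2.797, 0.0]
force: [0.5, -0.7, -1.0]
opening: 0.0557
gripper_force: 25.0
```

Emit:
apply_moves:
  steps: [-0.72,-0.29,0,0,0,0,45,-0.72,-0.29,0,0,0,0,45,-0.72,-0.29,0,0,0,0,45,-0.72,-0.29,0,0,0,0,45,-0.72,-0.29,0,0,0,0,45,-0.72,-0.29,0,0,0,0,45,-0.72,-0.29,0,0,0,0,45,-0.72,-0.29,0,0,0,0,45,-0.72,-0.29,0,0,0,0,45,-0.72,-0.29,0,0,0,0,45,-0.72,-0.29,0,0,0,0,45,-0.72,-0.29,0,0,0,0,45]

```text
t: 35.62
tool_pos: [0.5697, -0.1837, 0.1183]
orientation: [-1.431, -2.797, 0.0]
force: [0.3, -0.1, -1.3]
opening: 0.056
gripper_force: 25.0
```

Emit:
apply_moves:
  steps: [0,0,0,0,0,0,45,0,0,0,0,0,0,45,0,0,0,0,0,0,45]

```text
t: 35.87
tool_pos: [0.5694, -0.1822, 0.1179]
orientation: [-1.431, -2.796, -0.0]
force: [-0.3, 0.2, -1.4]
opening: 0.0556
gripper_force: 25.0
```

```bash
python3 go.py .5955 -.2744 -.0109
```

```text
pos [ 0.5694 -0.1822  0.1179] yaw_y 35.79 shift units [-3.01 -1.09  4.29] q6 -1.02
```

Emit:
apply_moves:
  steps: [-0.5,-0.18,0,0,0,0,45,-0.5,-0.18,0,0,0,0,45,-0.5,-0.18,0,0,0,0,45,-0.5,-0.18,0,0,0,0,45,-0.5,-0.18,0,0,0,0,45,-0.51,-0.19,0,0,0,0,45,0,0,0,0,0,0,45,0,0,0,0,0,0,45]

```text
t: 36.53
tool_pos: [0.5961, -0.2742, 0.1179]
orientation: [-1.431, -2.796, -0.001]
force: [-0.2, -0.0, -1.2]
opening: 0.056
gripper_force: 25.0
```

Emit:
apply_moves:
  steps: [0,0,0.5,0,0,0,45,0,0,0.5,0,0,0,45,0,0,0.5,0,0,0,45,0,0,0.5,0,0,0,45,0,0,0.5,0,0,0,45,0,0,0.5,0,0,0,45,0,0,0.5,0,0,0,45,0,0,0.3,0,0,0,45,0,0,0.15,0,0,0,45,0,0,0.1,0,0,0,45,0,0,0,0,0,0,45,0,0,0,0,0,0,45]

```text
t: 37.53
tool_pos: [0.5966, -0.2752, -0.0027]
orientation: [1.431, 2.796, -0.0]
force: [0.0, -0.5, -1.6]
opening: 0.0558
gripper_force: 25.0
```

```bash
python3 go.py .5955 -.2744 -.0109
```

```text
pos [ 0.5966 -0.2752 -0.0027] yaw_y 35.81 shift units [ 0.04 -0.01  0.27] q6 -1.14
```

Emit:
apply_moves:
  steps: [0.03,0,0.1,0,0,0,45,0,0,0.08,0,0,0,45,0,0,0.04,0,0,0,45,0,0,0,0,0,0,45,0,0,0,0,0,0,45]

```text
t: 37.95
tool_pos: [0.5955, -0.2742, -0.0101]
orientation: [-1.431, -2.797, 0.0]
force: [-0.0, 0.5, -2.2]
opening: 0.0562
gripper_force: 25.0
```

Emit:
apply_moves:
  steps: [0,0,0.03,0,0,0,45,0,0,0,0,0,0,45,0,0,0,0,0,0,45]

```text
t: 38.2
tool_pos: [0.5957, -0.2743, -0.0108]
orientation: [1.431, 2.796, -0.0]
force: [-0.8, -0.5, -1.6]
opening: 0.0558
gripper_force: 25.0
```

Emit:
apply_moves:
  steps: [0,0,0.03,0,0,0,45,0,0,0,0,0,0,45,0,0,0,0,0,0,45]

```text
t: 38.45
tool_pos: [0.5958, -0.2743, -0.0108]
orientation: [1.431, 2.797, -0.0]
force: [-2.8, 1.5, 5.8]
opening: 0.056
gripper_force: 25.0
```

Emit:
apply_moves:
  steps: [0,0,0,0,0,0,70,0,0,0,0,0,0,80,0,0,0,0,0,0,90,0,0,0,0,0,0,100,0,0,0,0,0,0,100,0,0,-0.2,0,0,0,100,0,0,-0.5,0,0,0,100,0,0,-0.6,0,0,0,100,0,0,-0.6,0,0,0,100,0,0,-0.6,0,0,0,100,0,0,-0.5,0,0,0,100,0,0,-0.2,0,0,0,100]

```text
t: 39.45
tool_pos: [0.5976, -0.2753, 0.089]
orientation: [1.428, 2.792, -0.0]
force: [-0.4, 0.8, -0.0]
opening: 0.0928
gripper_force: 0.0
```

Emit:
apply_moves:
  steps: [0.1,-0.57,0,0,0,0,100,0.1,-0.57,0,0,0,0,100,0.1,-0.57,0,0,0,0,100,0.1,-0.57,0,0,0,0,100,0.1,-0.57,0,0,0,0,100,0.1,-0.57,0,0,0,0,100,0.1,-0.56,0,0,0,0,100,0.1,-0.56,0,0,0,0,100,0.1,-0.56,0,0,0,0,100,0.1,-0.56,0,0,0,0,100,0,0,0,0,0,0,100,0,0,0,0,0,0,100]

```text
t: 40.45
tool_pos: [0.44, -0.3496, 0.0846]
orientation: [1.433, 2.795, 0.0]
force: [0.1, 0.4, 0.7]
opening: 0.0931
gripper_force: 0.0
```

Emit:
apply_moves:
  steps: [0,0,0,0,0,0.9,100,0,0,0,0,0,0.9,100,0,0,0,0,0,0.9,100,0,0,0,0,0,0.9,100,0,0,0,0,0,0.9,100,0,0,0,0,0,0.9,100,0,0,0,0,0,0.9,100,0,0,0,0,0,0.25,100,0,0,0,0,0,0,100,0,0,0,0,0,0,100]

```text
t: 41.28
tool_pos: [0.441, -0.3488, 0.0843]
orientation: [2.286, 2.155, 0.0]
force: [-0.1, 0.2, 0.2]
opening: 0.0931
gripper_force: 0.0
```

```bash
python3 go.py .4405 -.3495 -.025; python3 - <<'E'
from h import *
for cam in("top","side"):
  im=snap(cam,cam+"7.png")
  for n,z in(("square_sink_mid",.027),("square_plate_top",.012),("square_led_mid",.008)):
    for d in eyes.place_of(cam,n)[:1]:print(cam,n,round(d["conf"],2),back(cam,d["xy"],z).round(4))
c=proj("top",(.53,-.3,.03)).astype(int)
im=cv2.imread("pics/top7.png");cv2.imwrite("pics/c7.png",cv2.resize(im[c[1]-55:c[1]+55,c[0]-70:c[0]+70],None,fx=5,fy=5,interpolation=cv2.INTER_CUBIC))
E
```

```text
pos [ 0.441  -0.3488  0.0843] yaw_y -3.37 shift units [-0.02 -0.02  3.64] q6 -0.7
top square_sink_mid 0.65 [ 0.6019 -0.2848  0.027 ]
top square_plate_top 0.62 [ 0.5965 -0.2832  0.012 ]
top square_led_mid 0.59 [ 0.4452 -0.3515  0.008 ]
side square_plate_top 0.91 [ 0.5972 -0.2756  0.012 ]
side square_led_mid 0.57 [ 0.4437 -0.3434  0.008 ]
```

View pics/c7.png

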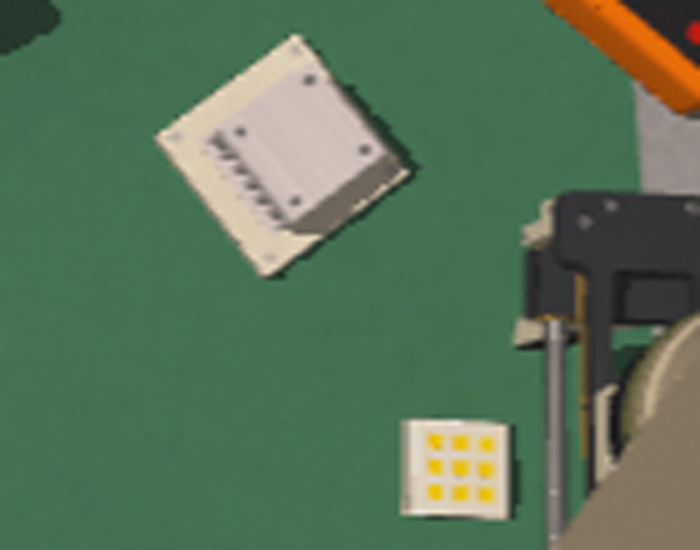

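The crop shows the square sink square on the plate, plate centre at about (284,156) and sink top at about (304,143). I'll check that offset against the expected parallax, then grip the LED.

```bash
python3 - <<'E'
from h import *
o=proj("top",(.53,-.3,.03)).astype(int)-[70,55]
for z in(.012,.042):print(z,(proj("top",(.5955,-.2744,z))-o+.5)*5)
E
```

```text
0.012 [284.0839315  153.25040061]
0.042 [299.34577032 141.41175303]
```

Emit:
apply_moves:
  steps: [-0.02,-0.02,0.6,0,0,0.02,100,0,0,0.6,0,0,0,100,0,0,0.6,0,0,0,100,0,0,0.6,0,0,0,100,0,0,0.6,0,0,0,100,0,0,0.4,0,0,0,100,0,0,0.15,0,0,0,100,0,0,0.08,0,0,0,100,0,0,0,0,0,0,100,0,0,0,0,0,0,100]
  grip_force: 15

```text
t: 42.52
tool_pos: [0.4404, -0.3504, -0.0237]
orientation: [2.289, 2.149, 0.0]
force: [-0.9, -0.5, -0.3]
opening: 0.0932
gripper_force: 0.0
```

Emit:
apply_moves:
  steps: [0,0,0,0,0,0,35,0,0,0,0,0,0,35,0,0,0,0,0,0,35,0,0,0,0,0,0,35,0,0,0,0,0,0,35,0,0,0,0,0,0,35,0,0,0,0,0,0,35,0,0,0,0,0,0,35,0,0,0,0,0,0,35,0,0,0,0,0,0,35,0,0,0,0,0,0,35]

```text
t: 43.43
tool_pos: [0.4397, -0.3497, -0.0248]
orientation: [-2.29, -2.15, 0.0]
force: [-0.3, -0.1, 0.8]
opening: 0.046
gripper_force: 15.0
```

Emit:
apply_moves:
  steps: [0,0,-0.3,0,0,0,35,0,0,-0.6,0,0,0,35,0,0,-0.6,0,0,0,35,0,0,-0.6,0,0,0,35,0,0,-0.6,0,0,-0.6,35,0,0,-0.6,0,0,-0.9,35,0,0,-0.3,0,0,-0.9,35,0,0,0,0,0,-0.9,35,0,0,0,0,0,-0.9,35,0,0,0,0,0,-0.9,35,0,0,0,0,0,-0.9,35,0,0,0,0,0,-0.55,35]

```text
t: 44.43
tool_pos: [0.4397, -0.3498, 0.084]
orientation: [1.426, 2.799, -0.0]
force: [-0.7, 0.6, -0.6]
opening: 0.0461
gripper_force: 15.0
```

Emit:
apply_moves:
  steps: [-0.1,0.57,0,0,0,0,35,-0.1,0.57,0,0,0,0,35,-0.1,0.57,0,0,0,0,35,-0.1,0.57,0,0,0,0,35,-0.1,0.57,0,0,0,0,35,-0.1,0.57,0,0,0,0,35,-0.1,0.57,0,0,0,0,35,-0.1,0.57,0,0,0,0,35,-0.1,0.56,0,0,0,0,35,-0.1,0.56,0,0,0,0,35,0,0,0,0,0,0,35,0,0,0,0,0,0,35]

```text
t: 45.43
tool_pos: [0.596, -0.2743, 0.0836]
orientation: [-1.432, -2.796, 0.0]
force: [-0.3, 0.3, -0.9]
opening: 0.0457
gripper_force: 15.0
```

```bash
python3 go.py .5957 -.2743 .0172
```

```text
pos [ 0.596  -0.2743  0.0836] yaw_y 35.77 shift units [ 0.01 -0.01  2.21] q6 -1.13
```

Emit:
apply_moves:
  steps: [0,0,0.4,0,0,0,35,0,0,0.4,0,0,0,35,0,0,0.4,0,0,0,35,0,0,0.4,0,0,0,35,0,0,0.2,0,0,0,35,0,0,0.15,0,0,0,35,0,0,0.1,0,0,0,35,0,0,0.05,0,0,0,35,0,0,0,0,0,0,35,0,0,0,0,0,0,35]

```text
t: 46.27
tool_pos: [0.596, -0.2749, 0.0208]
orientation: [1.433, 2.795, -0.0]
force: [0.2, 0.5, -0.2]
opening: 0.046
gripper_force: 15.0
```

Emit:
apply_moves:
  steps: [0,0,0.04,0,0,0,35,0,0,0,0,0,0,35,0,0,0,0,0,0,35]

```text
t: 46.52
tool_pos: [0.5958, -0.2748, 0.0194]
orientation: [1.433, 2.795, -0.0]
force: [-0.4, 0.8, 0.0]
opening: 0.0458
gripper_force: 15.0
```

Emit:
apply_moves:
  steps: [0,0,0.04,0,0,0,35,0,0,0,0,0,0,35,0,0,0,0,0,0,35]

```text
t: 46.77
tool_pos: [0.5955, -0.2747, 0.0178]
orientation: [-1.434, -2.795, 0.0]
force: [-0.4, -0.4, -1.1]
opening: 0.0458
gripper_force: 15.0
```

Emit:
apply_moves:
  steps: [0,0,0.04,0,0,0,35,0,0,0,0,0,0,35,0,0,0,0,0,0,35]

```text
t: 47.02
tool_pos: [0.5958, -0.2749, 0.0172]
orientation: [1.434, 2.795, -0.0]
force: [-1.9, 1.1, 5.4]
opening: 0.0458
gripper_force: 15.0
```

Emit:
apply_moves:
  steps: [0,0,0,0,0,0,60,0,0,0,0,0,0,75,0,0,0,0,0,0,90,0,0,0,0,0,0,100,0,0,0,0,0,0,100,0,0,-0.2,0,0,0,100,0,0,-0.5,0,0,0,100,0,0,-0.6,0,0,0,100,0,0,-0.6,0,0,0,100,0,0,-0.6,0,0,0,100,0,0,-0.4,0,0,0,100,0,0,0,0,0,0,100]

```text
t: 48.02
tool_pos: [0.598, -0.2761, 0.1089]
orientation: [1.431, 2.789, -0.0]
force: [0.7, -0.6, 1.1]
opening: 0.0932
gripper_force: 0.0
```

Emit:
apply_moves:
  steps: [0.3,-0.6,-0.1,0,0,0,100,0.3,-0.6,-0.1,0,0,0,100,0.3,-0.6,-0.1,0,0,0,100,0.3,-0.6,-0.1,0,0,0,100,0.3,-0.6,-0.1,0,0,0,100,0.3,-0.6,-0.1,0,0,0,100,0.3,-0.6,-0.1,0,0,0,100,0,0,0,0,0,0,100,0,0,0,0,0,0,100,0,0,0,0,0,0,100]

```text
t: 48.85
tool_pos: [0.4568, -0.297, 0.1244]
orientation: [1.434, 2.795, 0.0]
force: [-0.4, 0.8, 0.1]
opening: 0.0932
gripper_force: 0.0
```

```bash
python3 - <<'E'
from h import *
k=4;T=[]
for cam in("top","side"):
  im=snap(cam,cam+"8.png")
  for X in((.659,.106,.04),(.5955,-.2744,.03)):
    c=proj(cam,X).astype(int);T.append(cv2.resize(im[c[1]-35:c[1]+35,c[0]-45:c[0]+45],None,fx=k,fy=k,interpolation=cv2.INTER_CUBIC))
  for n,z in(("square_sink_mid",.027),("square_led_mid",.050),("round_led_mid",.052),("reflector_mid",.074)):
    for d in eyes.place_of(cam,n)[:1]:print(cam,n,round(d["conf"],2),back(cam,d["xy"],z).round(4))
  hsv=cv2.cvtColor(im,cv2.COLOR_RGB2HSV);u=proj(cam,(.5955,-.2744,.058)).astype(int)
  w=hsv[u[1]-20:u[1]+20,u[0]-20:u[0]+20];m=(abs(w[...,0].astype(int)-25)<8)&(w[...,1]>120)
  v,h=np.nonzero(m);print(cam,"emitters",m.sum(),back(cam,(h.mean()+u[0]-20,v.mean()+u[1]-20),.058).round(4) if m.any() else None)
cv2.imwrite("pics/c8.png",np.vstack([np.hstack(T[:2]),np.hstack(T[2:])])[:,:,::-1])
print(robot.read_state()["tool_pos"])
E
```

```text
top square_sink_mid 0.58 [ 0.6062 -0.2843  0.027 ]
top square_led_mid 0.67 [ 0.5977 -0.2773  0.05  ]
top round_led_mid 0.5 [0.6633 0.1035 0.052 ]
top reflector_mid 0.6 [0.6583 0.1035 0.074 ]
top emitters 74 [ 0.594  -0.2753  0.058 ]
side square_sink_mid 0.73 [ 0.5918 -0.2822  0.027 ]
side square_led_mid 0.55 [ 0.5955 -0.2748  0.05  ]
side round_led_mid 0.39 [0.6513 0.0944 0.052 ]
side reflector_mid 0.47 [0.6484 0.1024 0.074 ]
side emitters 55 [ 0.5955 -0.276   0.058 ]
[ 0.45661007 -0.29695855  0.12451153]
```

View pics/c8.png

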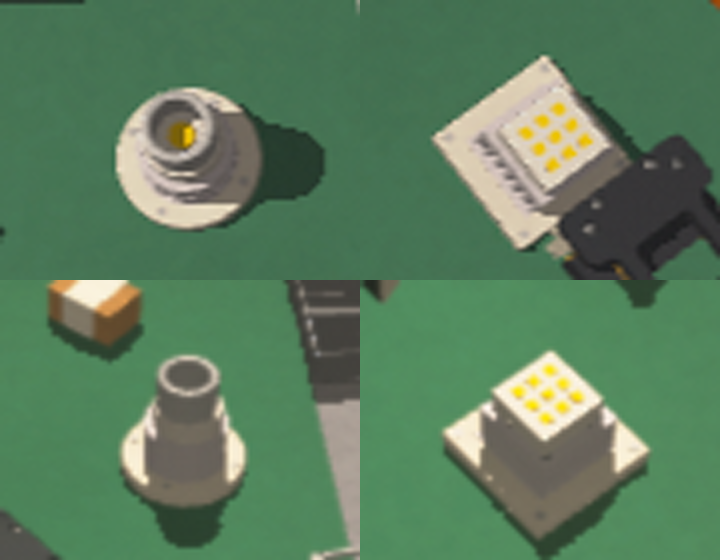

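All four crops show both lamps stacked in order, centred and aligned. The emitter shows through the ring's bore at (180,135) and the nine emitters face up at (560,135). The arm is clear, so I'm handing in.

```bash
python3 -c "
from plant import robot
print(robot.close_job())"
```

```text
the job is handed in; nothing more can be done
None
```

Both lamp heads are stacked, centred and aligned in the last camera check, and the job was handed in at about 49 s of the 141 s allowed; handing in returned no verdict.

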